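# Pin the headstock shaft

## Robot

A 6-joint arm with a two-finger parallel gripper is mounted at the origin on the work surface. World frame = base frame: x ahead of the robot, y to its left, z up, the work surface at z = 0. Lengths are in m, angles in rad, forces in N, time in s.
With the tool pointing down it reaches from about 0.375 to 0.9 m from the base axis. Payload 3.1 kg.
Tool frame: the origin (TCP) lies midway between the tips of the shut fingers; the grasp point (between the pads) lies 19 mm behind it (manip.grasp_offset is the distance from the TCP to the grasp point, in m); z points along the fingers, y is the line along which they close (so a half turn about z gives the same grasp; the last joint's range is limited). The gripper opens to 85 mm and grips with 20 to 120 N. Pads are 22 mm wide; open, the fingers measure 114 mm over their backs; the gripper's body (76 mm by 85 mm) begins 54 mm behind the grasp point. The pads swing forward as they close: fully open they stand 13 mm farther back than shut.
Start: joints at [-1.448, 0.527, 1.433, -0, 1.181, -0.178], TCP at [0.185, -0.597, 0.231] pointing down, gripper open.
Joint ranges: [-3.08, 3.08], [-0.75, 2.2], [0.22, 2.44], [-1.43, 4.57], [0, 2.65], [-2.85, 2.85]. Speed limits (rad/s): [2.79, 2.79, 3.14, 3.14, 3.14, 3.14].

## Interface

Orientations are given as a unit quaternion [x, y, z, w].
In Python, from station import sensors, cams, order, manip gives the robot as it stands.
- The arm moves only by the tool move_arm, never from a script. Its argument "targets" is a list of rows, each an object of numbers: "dx", "dy", "dz": the shift along the world's x, y, z normalised to -1 to 1, where 1 is 25 mm; "rx", "ry", "rz": the turn, a rotation vector about the world's x, y, z normalised to -1 to 1, where 1 is 30 degrees. A call has exactly 10 rows; each row shifts and turns the commanded pose from where the row before left it; what a row does not reach is not made up. A row lasts 1/8 s, in which the tool goes at most 62.5 mm and 10.7 degrees, less where a joint would pass 70% of its speed; a pose out of reach is approached as far as the arm can. A call with a number of a shift or a turn outside -1 to 1 is refused whole. A call with a gripper value outside its range is refused whole. "claw" is the opening in per cent of the stroke, from 0 (shut) to 100 (fully open), set as the call begins (left out, the last holds). The fingers move at their own pace and stop on an object; "newtons" is the grip in N (left out, the last holds). Time passes only in rows, so rows that do not move let the fingers close, or fill a call up. It gives the time, the measured TCP pose, the force, the opening and the grip force at its end, in the units of the state.
- sensors.sense(): the state, without advancing time (a new reading comes with each control period).
- cams.snapshot(name): name is "scene" or "side" or "wrist"; returns the picture (400x640x3 uint8, red, green, blue); there is no depth.
- cams.camera_model(name): a dict with "fx", "fy", "cx", "cy" (pixels), "distortion" ([k1, k2, p1, p2, k3] as OpenCV has them; the pictures are not rectified), "extrinsics" (4x4, takes a point from world to camera coordinates). Camera axes: x right, y down, z forward; pixel columns grow to the right and rows downward; lengths in m; the calibration is good to about 2 mm. A picture is of the moment at which its call begins: read the wrist's pose just before it. camera_model takes no time and is no camera call; for the wrist camera it gives the pose at the moment of the call.
- order.sign_off(): hands the job in; it is judged then, once.
The state is a dict: "t": time; "q": joint angles; "qd": joint speeds; "tau": joint torques, N m; "tcp_pos": TCP position; "tool_rot": TCP orientation; "force": force on the tool from outside, world axes, zero at the start; "ft_torque": the same for the moment, N m; "finger_gap": opening from 0.0 (shut) to 1.0 (fully open); "gripper_force": force on a finger pad.
Only numpy, scipy, OpenCV 4.12 (cv2) and the standard library are available. Lean on these libraries where they do the work, as an engineer would, in place of code of your own. Each camera call takes 0.05 s, during which the arm holds its last target. There are 200 camera calls.

## Task

Lock the hand-turned headstock that stands on the welding table: swing its ball-ended lever up until it stands upright, which brings the hidden cross-hole of the shaft under the bore in the top of the housing. Then take the pin with the plain round handle from the rack and push it down through bore and shaft until its collar rests on the housing, and let go of it.

Things in the scene. Friction and masses are not known exactly. Their poses are not given: they have to be found in the camera images.
- shaft (a joint): Angle of the horizontal 44 mm shaft that the lever turns. 0: lever upright, 24 mm cross-hole in line with the bore (the pin passes within about 8 degrees). Positive: lever leans to the -x side of bore, roughly towards the robot; starts at 0.55 to 0.95. Stops at -0.1 and 1.2 rad. Friction 0.4 N m (4 N at the ball): stays where left.
- knob (a point): Centre of the black ball, 30 mm across, at the end of the lever (rod 14 mm thick). It circles in an upright plane at radius 110 mm about the shaft's axis. Free all round: grip it from above with fingers closing along the shaft (y of bore) and lead it along its arc, or push it.
- bore (a point): Centre of the mouth of the 23 mm upright bore (6 mm chamfer) in the fixed housing's flat top, 110 mm above the table, 88 x 76 mm. z up, y along the shaft. The shaft's axis lies 35 mm below. The lever swings in the plane y = +100 mm; at y = -82 to -94 mm sits a round face plate, 104 mm across, its top 17 mm above the bore's mouth.
- pin: Loose steel pin, 0.3 kg, upright in a rack. Origin: centre of its collar's underside, 85 mm above the table; z up. Above: collar 46 mm wide, 8 thick, then plain round handle 24 mm wide, 45 tall. Below: shank 16 mm thick, 70 long, tapered tip. Neighbours (T-handle; low hex head; not wanted) stand 70 mm apart along its y: grip across x.
There are look-alikes about, which are no part of the job. Leave any pink or red look-alike of the part that bears shaft alone.

How it is judged:
By the outcome, as a careful person would: the job done as asked, in the order asked, and still so for the second after the job is handed in, with the robot touching nothing.
It also fails if it takes over 51 s, if anything falls off the work surface, if the arm or the gripper's body presses on something with over 40 N, if the wrist force passes 120 N, or if a joint passes its speed limit or range.

## Working session

There is one attempt and no reset: what is moved stays moved. The work goes in short steps, Python scripts to look and compute and a tool call to move; the robot and the scene stay as the last step left them, time stands still between calls to the robot, and variables do not carry over. Pictures are saved under pics/ and viewed, at most 10 in all, crops included, and the job is handed in when it is done.

Besides the shell and the picture viewer there is one more tool, called as name(argument=value, ...) on one line, values as JSON. move_arm: Moves the arm, as the interface text tells. Scaled input: -1 to 1 covers 25 mm each way for a shift and 30 degrees each way for a turn. Its arguments: {"type":"object","properties":{"targets":{"type":"array"},"claw":{"type":"number"},"newtons":{"type":"number"}},"required":["targets"]}

```bash
mkdir -p pics
python3 - <<'E'
from station import sensors,cams,manip
import cv2
s=sensors.sense();print(s['t'],s['tcp_pos'],s['tool_rot'],manip.grasp_offset)
for n in('scene','side'):
    cv2.imwrite(f'pics/{n}0.png',cams.snapshot(n)[:,:,::-1])
    m=cams.camera_model(n);print(m['fx'],m['distortion'],m['extrinsics'])
E
```

```text
0.0 [ 0.18512016 -0.59617982  0.23032962] [ 9.88709401e-01  1.49841550e-01  2.04415915e-05 -1.10930304e-03] 0.0187
396.0808224094526 [0.01697929 0.         0.         0.         0.        ] [[-0.09435182  0.99533419  0.02018862  0.05631882]
 [ 0.70315741  0.08098343 -0.70640734 -0.18970348]
 [-0.70474633 -0.05245504 -0.70751755  1.38021861]
 [ 0.          0.          0.          1.        ]]
505.10900176474576 [-0.14765471  0.          0.          0.          0.        ] [[-0.89131266 -0.45331608  0.00814112  0.38124325]
 [-0.35072416  0.67799432 -0.64600021  0.23304629]
 [ 0.28732265 -0.57864345 -0.76329382  1.14984643]
 [ 0.          0.          0.          1.        ]]
```

View pics/scene0.png

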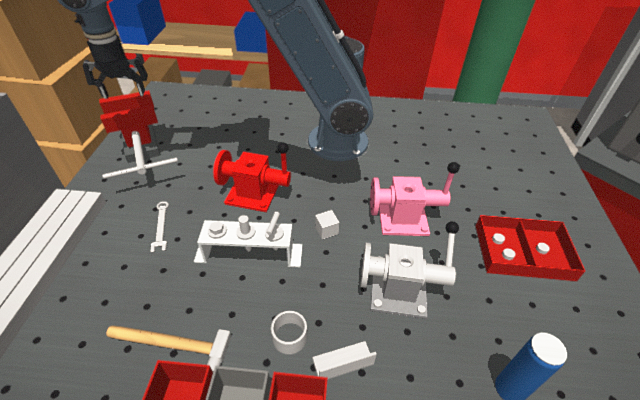

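View pics/side0.png

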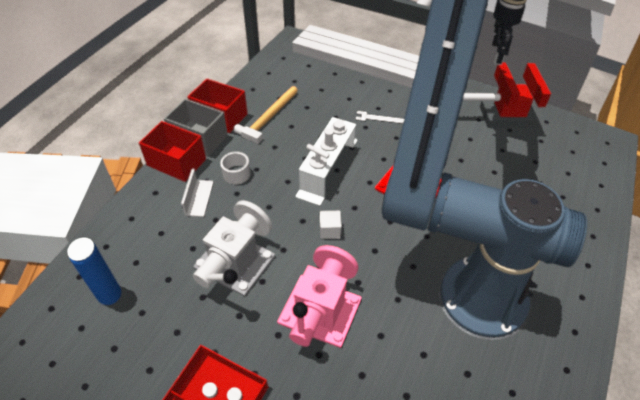

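The scene shows three headstocks: red (252,165), pink (407,190) and white (406,262). The white one fits because red and pink are excluded. The rack's heads are hex (217,230), plain round (244,225) and T-handle (273,225), so I want the middle one. I'll confirm with an enlarged crop.

Run:
```python
import cv2,numpy as np
a=cv2.imread('pics/scene0.png');b=cv2.imread('pics/side0.png')
c=lambda i,x,y:cv2.resize(i[y:y+100,x:x+133],(400,300),interpolation=cv2.INTER_CUBIC)
cv2.imwrite('pics/crop.png',np.vstack([np.hstack([c(a,180,190),c(b,270,105)]),np.hstack([c(a,350,215),c(b,180,190)])]))
```

```text
(no output)
```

View pics/crop.png

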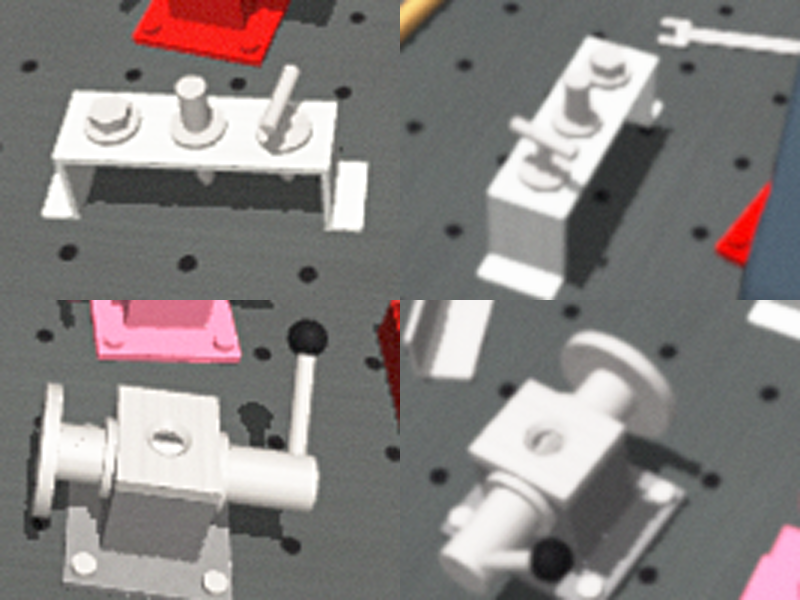

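The crops confirm a white housing with an open bore and a plain round pin in the middle of the rack. Next I triangulate.

```bash
cat > h.py <<'E'
import numpy as np,cv2
from station import cams
from scipy.optimize import least_squares
def cam(n):
    m=cams.camera_model(n);K=np.array([[m['fx'],0,m['cx']],[0,m['fy'],m['cy']],[0,0,1.]])
    return K,np.array(m['distortion']),np.array(m['extrinsics'])
def proj(c,P):
    K,D,E=c;return cv2.projectPoints(np.atleast_2d(P).astype(float),cv2.Rodrigues(E[:3,:3])[0],E[:3,3],K,D)[0][:,0]
def tri(obs,z=None): # obs [(cam,px)]
    f=lambda p:np.concatenate([(proj(c,p)[0]-u) for c,u in obs]+([] if z is None else [[(p[2]-z)*3000]]))
    r=least_squares(f,[.5,0,.1]);return r.x,r.fun
E
python3 - <<'E'
from h import *
A,B=cam('scene'),cam('side');cA=lambda x,y,ox,oy:(ox+x/3.0075,oy+y/3.0075)
def t(n,a,b,z=None):
    p,f=tri([(A,a),(B,b)],z);print(n,p.round(4),f.round(1));return p
b=t('bore',cA(169,139,350,215),cA(145,139,180,190),.11);b0=t('bore free',cA(169,139,350,215),cA(145,139,180,190))
k=t('knob',cA(307,38,350,215),cA(151,260,180,190))
t('pintop',cA(191,84,180,190),cA(176,76,270,105),.138)
t('pintop free',cA(191,84,180,190),cA(176,76,270,105))
t('hex',cA(112,122,180,190),cA(208,72,270,105),.088);t('T',cA(285,131,180,190),cA(143,175,270,105),.088)
# housing top corners scene
for q in [(120,87),(217,97),(222,189),(105,182)]: print(tri([(A,cA(*q,350,215))],.11)[0].round(4))
for q in [(130,82),(222,132),(160,198),(72,152)]: print('side',tri([(B,cA(*q,180,190))],.11)[0].round(4))
d=k-b;print('d',d,np.hypot(*d[:2]));th=np.arccos(min(1,(d[2]+.035)/.11))
x=np.sqrt(max(0,d[0]**2+d[1]**2-.01));print('th z',th,'th xy',np.arcsin(min(1,x/.11)),'yaw',np.arctan2(d[1],d[0])-np.arctan2(.1,-x))
E
```

```text
bore [0.5662 0.186  0.11  ] [-0.5 -1.2 -1.1 -0.1 -0.1]
bore free [0.566  0.1857 0.1074] [-0.8 -0.6 -0.8  0.5]
knob [0.4873 0.2885 0.1459] [-0.9 -0.6 -0.9  0.5]
pintop [ 0.5057 -0.1979  0.138 ] [-0.7 -0.4 -0.5  1.   0. ]
pintop free [ 0.5059 -0.1975  0.1392] [-0.6 -0.7 -0.7  0.7]
hex [ 0.5081 -0.268   0.088 ] [-0.4 -1.1 -1.   0.2 -0.1]
T [ 0.5017 -0.1259  0.088 ] [-0.2 -1.2 -1.  -0.2 -0.1]
[0.524  0.1517 0.11  ]
[0.5255 0.226  0.11  ]
[0.6093 0.2225 0.11  ]
[0.6126 0.1384 0.11  ]
side [0.6038 0.1454 0.11  ]
side [0.5163 0.153  0.11  ]
side [0.5252 0.2239 0.11  ]
side [0.6055 0.2202 0.11  ]
d [-0.07892977  0.10252088  0.03594857] 0.1293848518188861
th z 0.8697900572335836 th xy 0.842583901870878 yaw -0.031306941807419886
```

move_arm(targets=[{"dx": 1,"dy": 1,"dz": 0.1,"rz": -0.063},{"dx": 1,"dy": 1,"dz": 0.1,"rz": -0.063},{"dx": 1,"dy": 1,"dz": 0.1,"rz": -0.063},{"dx": 1,"dy": 1,"dz": 0.1,"rz": -0.063},{"dx": 1,"dy": 1,"dz": 0.1,"rz": -0.063},{"dx": 1,"dy": 1,"dz": 0.1,"rz": -0.063},{"dx": 1,"dy": 1,"dz": 0.1,"rz": -0.063},{"dx": 1,"dy": 1,"dz": 0.1,"rz": -0.063},{"dx": 1,"dy": 1,"dz": 0.1,"rz": -0.063},{"dx": 1,"dy": 1,"dz": 0.1,"rz": -0.063}], claw=100, newtons=40)

```text
schema error: expected keys dx, dy, dz, rx, ry, rz
```

move_arm(targets=[{"dx": 0.1,"dy": 1},{"dx": 0.1,"dy": 1},{"dx": 0.1,"dy": 1},{"dx": 0.1,"dy": 1},{"dx": 0.1,"dy": 1},{"dx": 0.1,"dy": 1},{"dx": 0.1,"dy": 1},{"dx": 0.1,"dy": 1},{"dx": 0.1,"dy": 1},{"dx": 0.1,"dy": 1}])

```text
schema error: expected keys dx, dy, dz, rx, ry, rz
```

move_arm(targets=[{"dy": 1},{"dy": 1},{"dy": 1},{"dy": 1},{"dy": 1},{"dy": 1},{"dy": 1},{"dy": 1},{"dy": 1},{"dy": 1}])

```text
schema error: expected keys dx, dy, dz, rx, ry, rz
```

move_arm(targets=[{"dx": 1,"dy": 1,"dz": 0.1,"rx": 0,"ry": 0,"rz": -0.063},{"dx": 1,"dy": 1,"dz": 0.1,"rx": 0,"ry": 0,"rz": -0.063},{"dx": 1,"dy": 1,"dz": 0.1,"rx": 0,"ry": 0,"rz": -0.063},{"dx": 1,"dy": 1,"dz": 0.1,"rx": 0,"ry": 0,"rz": -0.063},{"dx": 1,"dy": 1,"dz": 0.1,"rx": 0,"ry": 0,"rz": -0.063},{"dx": 1,"dy": 1,"dz": 0.1,"rx": 0,"ry": 0,"rz": -0.063},{"dx": 1,"dy": 1,"dz": 0.1,"rx": 0,"ry": 0,"rz": -0.063},{"dx": 1,"dy": 1,"dz": 0.1,"rx": 0,"ry": 0,"rz": -0.063},{"dx": 1,"dy": 1,"dz": 0.1,"rx": 0,"ry": 0,"rz": -0.063},{"dx": 1,"dy": 1,"dz": 0.1,"rx": 0,"ry": 0,"rz": -0.063}], claw=100, newtons=40)

```text
t: 1.35
tcp_pos: [0.4357, -0.3458, 0.256]
tool_rot: [1.0, -0.015, -0.0, -0.0]
force: [0.4, -0.5, -0.2]
finger_gap: 0.999
gripper_force: 0.0
```

move_arm(targets=[{"dx": 0.1,"dy": 1,"dz": 0,"rx": 0,"ry": 0,"rz": 0},{"dx": 0.1,"dy": 1,"dz": 0,"rx": 0,"ry": 0,"rz": 0},{"dx": 0.1,"dy": 1,"dz": 0,"rx": 0,"ry": 0,"rz": 0},{"dx": 0.1,"dy": 1,"dz": 0,"rx": 0,"ry": 0,"rz": 0},{"dx": 0.1,"dy": 1,"dz": 0,"rx": 0,"ry": 0,"rz": 0},{"dx": 0.1,"dy": 1,"dz": 0,"rx": 0,"ry": 0,"rz": 0},{"dx": 0.1,"dy": 1,"dz": 0,"rx": 0,"ry": 0,"rz": 0},{"dx": 0.1,"dy": 1,"dz": 0,"rx": 0,"ry": 0,"rz": 0},{"dx": 0.1,"dy": 1,"dz": 0,"rx": 0,"ry": 0,"rz": 0},{"dx": 0.1,"dy": 1,"dz": 0,"rx": 0,"ry": 0,"rz": 0}])

```text
t: 2.6
tcp_pos: [0.4588, -0.0957, 0.2562]
tool_rot: [1.0, -0.015, -0.001, -0.0]
force: [0.3, 0.6, -0.2]
finger_gap: 1.003
gripper_force: 0.0
```

move_arm(targets=[{"dx": 0.1,"dy": 1,"dz": 0,"rx": 0,"ry": 0,"rz": 0},{"dx": 0.1,"dy": 1,"dz": 0,"rx": 0,"ry": 0,"rz": 0},{"dx": 0.1,"dy": 1,"dz": 0,"rx": 0,"ry": 0,"rz": 0},{"dx": 0.1,"dy": 1,"dz": 0,"rx": 0,"ry": 0,"rz": 0},{"dx": 0.1,"dy": 1,"dz": 0,"rx": 0,"ry": 0,"rz": 0},{"dx": 0.1,"dy": 1,"dz": 0,"rx": 0,"ry": 0,"rz": 0},{"dx": 0.1,"dy": 1,"dz": 0,"rx": 0,"ry": 0,"rz": 0},{"dx": 0.1,"dy": 1,"dz": 0,"rx": 0,"ry": 0,"rz": 0},{"dx": 0.1,"dy": 1,"dz": 0,"rx": 0,"ry": 0,"rz": 0},{"dx": 0.1,"dy": 1,"dz": 0,"rx": 0,"ry": 0,"rz": 0}])

```text
t: 3.85
tcp_pos: [0.4839, 0.1535, 0.2561]
tool_rot: [1.0, -0.015, -0.001, 0.0]
force: [0.1, -1.1, 0.7]
finger_gap: 1.001
gripper_force: 0.0
```

move_arm(targets=[{"dx": 0,"dy": 1,"dz": 0,"rx": 0,"ry": 0,"rz": 0},{"dx": 0,"dy": 1,"dz": 0,"rx": 0,"ry": 0,"rz": 0},{"dx": 0,"dy": 1,"dz": 0,"rx": 0,"ry": 0,"rz": 0},{"dx": 0,"dy": 1,"dz": 0,"rx": 0,"ry": 0,"rz": 0},{"dx": 0.1,"dy": 1,"dz": 0,"rx": 0,"ry": 0,"rz": 0},{"dx": 0,"dy": 0.4,"dz": 0,"rx": 0,"ry": 0,"rz": 0},{"dx": 0,"dy": 0,"dz": 0,"rx": 0,"ry": 0,"rz": 0},{"dx": 0,"dy": 0,"dz": 0,"rx": 0,"ry": 0,"rz": 0},{"dx": 0,"dy": 0,"dz": 0,"rx": 0,"ry": 0,"rz": 0},{"dx": 0,"dy": 0,"dz": 0,"rx": 0,"ry": 0,"rz": 0}])

```text
t: 5.1
tcp_pos: [0.4878, 0.2875, 0.2564]
tool_rot: [1.0, -0.015, -0.0, 0.0]
force: [0.7, 0.2, 0.3]
finger_gap: 1.001
gripper_force: 0.0
```

Run:
```python
from h import *
from station import sensors
c=cam('wrist');im=cams.snapshot('wrist')
cv2.imwrite('pics/w1.png',im[:,:,::-1])
np.save('w1.npy',np.array([c[0],c[2][:3,:3]]));print(c[1],c[2].round(3).tolist())
print(proj(c,[[.4873,.2885,.1459],[.5662,.186,.11]]))
```

```text
[0.01899648 0.         0.         0.         0.        ] [[-0.031, -1.0, -0.001, 0.304], [-0.963, 0.029, 0.267, 0.42], [-0.267, 0.009, -0.964, 0.53], [0.0, 0.0, 0.0, 1.0]]
[[317.82039094 196.74094153]
 [442.40401593  86.54205119]]
```

View pics/w1.png

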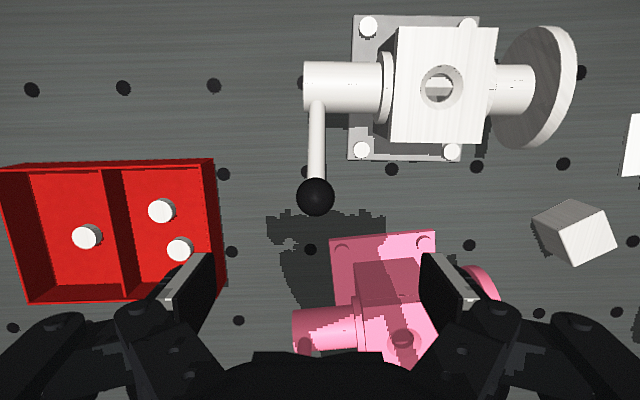

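The wrist view shows the knob at (315,197) and the bore at (442,87), within 3 px of prediction. Before descending, I check clearance to the pink knob.

Run:
```python
from h import *
print(tri([(cam('scene'),(453,168)),(cam('side'),(300,310))]))
c=cam('wrist')
print('bore',tri([(c,(442,87))],.11)[0],'knob',tri([(c,(315,197))],.146)[0])
```

```text
(array([0.31638151, 0.30509545, 0.18233699]), array([-0.81037247, -0.6055854 , -0.61579823,  0.42385447]))
bore [0.56589015 0.18643379 0.11      ] knob [0.4871993  0.29079606 0.146     ]
```

move_arm(targets=[{"dx": 0,"dy": 0.08,"dz": -1,"rx": 0,"ry": 0,"rz": 0},{"dx": 0,"dy": 0,"dz": -1,"rx": 0,"ry": 0,"rz": 0},{"dx": 0,"dy": 0,"dz": -1,"rx": 0,"ry": 0,"rz": 0},{"dx": 0,"dy": 0,"dz": -1,"rx": 0,"ry": 0,"rz": 0},{"dx": 0,"dy": 0,"dz": -0.8,"rx": 0,"ry": 0,"rz": 0},{"dx": 0,"dy": 0,"dz": -0.4,"rx": 0,"ry": 0,"rz": 0},{"dx": 0,"dy": 0,"dz": 0,"rx": 0,"ry": 0,"rz": 0},{"dx": 0,"dy": 0,"dz": 0,"rx": 0,"ry": 0,"rz": 0},{"dx": 0,"dy": 0,"dz": 0,"rx": 0,"ry": 0,"rz": 0},{"dx": 0,"dy": 0,"dz": 0,"rx": 0,"ry": 0,"rz": 0}])

```text
t: 6.4
tcp_pos: [0.488, 0.2902, 0.1269]
tool_rot: [1.0, -0.015, 0.001, -0.0]
force: [-0.3, 0.1, -0.5]
finger_gap: 0.999
gripper_force: 0.0
```

move_arm(targets=[{"dx": 0,"dy": 0,"dz": 0,"rx": 0,"ry": 0,"rz": 0},{"dx": 0,"dy": 0,"dz": 0,"rx": 0,"ry": 0,"rz": 0},{"dx": 0,"dy": 0,"dz": 0,"rx": 0,"ry": 0,"rz": 0},{"dx": 0,"dy": 0,"dz": 0,"rx": 0,"ry": 0,"rz": 0},{"dx": 0,"dy": 0,"dz": 0,"rx": 0,"ry": 0,"rz": 0},{"dx": 0,"dy": 0,"dz": 0,"rx": 0,"ry": 0,"rz": 0},{"dx": 0,"dy": 0,"dz": 0,"rx": 0,"ry": 0,"rz": 0},{"dx": 0,"dy": 0,"dz": 0,"rx": 0,"ry": 0,"rz": 0},{"dx": 0,"dy": 0,"dz": 0,"rx": 0,"ry": 0,"rz": 0},{"dx": 0,"dy": 0,"dz": 0,"rx": 0,"ry": 0,"rz": 0}], claw=0, newtons=30)

```text
t: 7.65
tcp_pos: [0.4874, 0.2894, 0.1263]
tool_rot: [1.0, -0.014, -0.0, 0.001]
force: [-1.4, -5.5, 3.6]
finger_gap: 0.332
gripper_force: 29.5
```

Run:
```python
import numpy as np
# knob arc rows: theta 0.83 -> 0, 10 steps, world shift in units
t=np.linspace(.85,-0.01,11);yaw=-.03
dx=-np.diff(np.sin(t))*.11;dz=np.diff(np.cos(t))*.11
print(np.c_[dx*np.cos(yaw),dx*np.sin(yaw),dz]/.025)
```

```text
[[ 0.26152886 -0.00784822  0.27320211]
 [ 0.2840182  -0.0085231   0.24971855]
 [ 0.30440822 -0.00913499  0.22438921]
 [ 0.32254824 -0.00967935  0.19740131]
 [ 0.33830415 -0.01015217  0.16895433]
 [ 0.35155951 -0.01054995  0.13925853]
 [ 0.36221634 -0.01086975  0.10853341]
 [ 0.37019587 -0.01110921  0.07700608]
 [ 0.37543911 -0.01126655  0.04490956]
 [ 0.37790732 -0.01134062  0.01248109]]
```

move_arm(targets=[{"dx": 0.26,"dy": -0.01,"dz": 0.27,"rx": 0,"ry": 0,"rz": 0},{"dx": 0.28,"dy": -0.01,"dz": 0.25,"rx": 0,"ry": 0,"rz": 0},{"dx": 0.3,"dy": -0.01,"dz": 0.22,"rx": 0,"ry": 0,"rz": 0},{"dx": 0.32,"dy": -0.01,"dz": 0.2,"rx": 0,"ry": 0,"rz": 0},{"dx": 0.34,"dy": -0.01,"dz": 0.17,"rx": 0,"ry": 0,"rz": 0},{"dx": 0.35,"dy": -0.01,"dz": 0.14,"rx": 0,"ry": 0,"rz": 0},{"dx": 0.36,"dy": -0.01,"dz": 0.11,"rx": 0,"ry": 0,"rz": 0},{"dx": 0.37,"dy": -0.01,"dz": 0.08,"rx": 0,"ry": 0,"rz": 0},{"dx": 0.37,"dy": -0.01,"dz": 0.04,"rx": 0,"ry": 0,"rz": 0},{"dx": 0.36,"dy": -0.01,"dz": 0.01,"rx": 0,"ry": 0,"rz": 0}])

```text
t: 8.9
tcp_pos: [0.5684, 0.2855, 0.1637]
tool_rot: [1.0, -0.014, -0.003, 0.002]
force: [-6.5, -8.1, 3.8]
finger_gap: 0.33
gripper_force: 31.0
```

Run:
```python
from h import *
from station import sensors
s=sensors.sense();print(s['tcp_pos'],s['force'],s['finger_gap'])
a=cams.snapshot('scene')[190:290,350:483,::-1];b=cams.snapshot('side')[170:270,170:303,::-1]
cv2.imwrite('pics/l1.png',np.hstack([cv2.resize(i,(400,300),interpolation=2) for i in(a,b)]))
```

```text
[0.56837443 0.28550001 0.16370386] [-6.46394796 -8.0970257   3.79786542] 0.3295416666120477
```

View pics/l1.png

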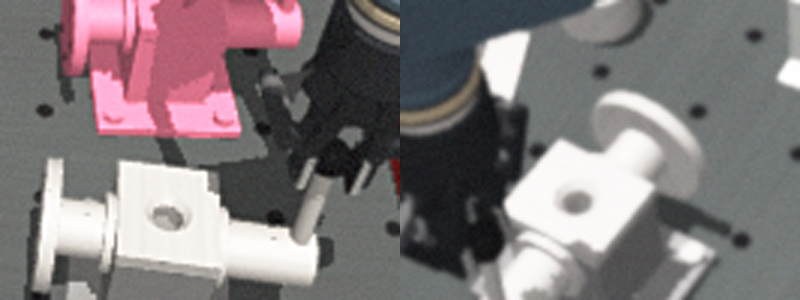

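The lever looks roughly upright, with the knob at about (462,241) in the scene. I release, rise and measure it.

move_arm(targets=[{"dx": 0,"dy": 0,"dz": 0,"rx": 0,"ry": 0,"rz": 0},{"dx": 0,"dy": 0,"dz": 0,"rx": 0,"ry": 0,"rz": 0},{"dx": 0,"dy": 0,"dz": 0,"rx": 0,"ry": 0,"rz": 0},{"dx": 0,"dy": 0,"dz": 0.2,"rx": 0,"ry": 0,"rz": 0},{"dx": 0,"dy": 0,"dz": 0.8,"rx": 0,"ry": 0,"rz": 0},{"dx": 0,"dy": 0,"dz": 1,"rx": 0,"ry": 0,"rz": 0},{"dx": 0,"dy": 0,"dz": 1,"rx": 0,"ry": 0,"rz": 0},{"dx": 0,"dy": -0.5,"dz": 1,"rx": 0,"ry": 0,"rz": 0},{"dx": 0,"dy": -1,"dz": 0,"rx": 0,"ry": 0,"rz": 0},{"dx": 0,"dy": -1,"dz": 0,"rx": 0,"ry": 0,"rz": 0}], claw=100)

```text
t: 10.25
tcp_pos: [0.5707, 0.2249, 0.2647]
tool_rot: [1.0, -0.014, 0.001, -0.0]
force: [-0.3, -0.1, -0.7]
finger_gap: 0.999
gripper_force: 0.0
```

Run:
```python
from h import *
U=np.array([[.5690,.2865,.185]])
im=[]
for n in('scene','side','wrist'):
    c=cam(n);a=cams.snapshot(n);hsv=a.max(2)
    p=proj(c,U)[0];x,y=p.astype(int);print(n,p)
    x0=min(max(x-66,0),507);y0=min(max(y-50,0),300);print(x0,y0)
    im.append(cv2.resize(a[y0:y0+100,x0:x0+133,::-1],(266,200),interpolation=2))
cv2.imwrite('pics/l2.png',np.hstack(im))
```

```text
scene [460.20945274 244.38961697]
394 194
side [193.5274832  249.75656922]
127 199
wrist [226.78198248 213.12431287]
160 163
```

View pics/l2.png

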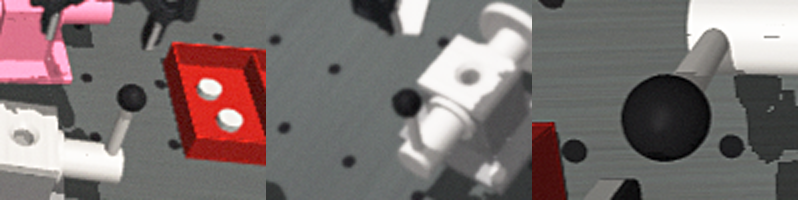

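Run:
```python
from h import *
o=[(cam('scene'),(459.5,242.5)),(cam('side'),(197,250)),(cam('wrist'),(227,222))]
p,f=tri(o);print(p,f.round(1));p,f=tri([o[2]],.185);print(p)
for n,u in zip((0,1),((405.8,262),(0,0))): pass
```

```text
[0.56305648 0.28735789 0.18650336] [ 0.9 -0.7 -1.5  0.8  0.8  0.1]
[0.56262003 0.28830997 0.185     ]
```

move_arm(targets=[{"dx": -0.15,"dy": -1,"dz": 0,"rx": 0,"ry": 0,"rz": 0.18},{"dx": -0.15,"dy": -1,"dz": 0,"rx": 0,"ry": 0,"rz": 0.18},{"dx": -0.15,"dy": -1,"dz": 0,"rx": 0,"ry": 0,"rz": 0.18},{"dx": -0.15,"dy": -1,"dz": 0,"rx": 0,"ry": 0,"rz": 0.18},{"dx": -0.15,"dy": -1,"dz": 0,"rx": 0,"ry": 0,"rz": 0.18},{"dx": -0.15,"dy": -1,"dz": 0,"rx": 0,"ry": 0,"rz": 0.18},{"dx": -0.15,"dy": -1,"dz": 0,"rx": 0,"ry": 0,"rz": 0.18},{"dx": -0.15,"dy": -1,"dz": 0,"rx": 0,"ry": 0,"rz": 0.18},{"dx": -0.15,"dy": -1,"dz": 0,"rx": 0,"ry": 0,"rz": 0.18},{"dx": -0.15,"dy": -1,"dz": 0,"rx": 0,"ry": 0,"rz": 0.18}])

```text
t: 11.65
tcp_pos: [0.5334, -0.0247, 0.2638]
tool_rot: [0.897, 0.443, 0.001, -0.0]
force: [0.2, 0.4, 0.1]
finger_gap: 1.001
gripper_force: 0.0
```

move_arm(targets=[{"dx": -0.15,"dy": -1,"dz": 0,"rx": 0,"ry": 0,"rz": 0.19},{"dx": -0.15,"dy": -1,"dz": 0,"rx": 0,"ry": 0,"rz": 0.19},{"dx": -0.15,"dy": -1,"dz": 0,"rx": 0,"ry": 0,"rz": 0.19},{"dx": -0.15,"dy": -1,"dz": 0,"rx": 0,"ry": 0,"rz": 0.19},{"dx": -0.15,"dy": -1,"dz": 0,"rx": 0,"ry": 0,"rz": 0.19},{"dx": -0.15,"dy": -1,"dz": 0,"rx": 0,"ry": 0,"rz": 0.19},{"dx": -0.15,"dy": -0.9,"dz": 0,"rx": 0,"ry": 0,"rz": 0.2},{"dx": 0,"dy": 0,"dz": 0,"rx": 0,"ry": 0,"rz": 0},{"dx": 0,"dy": 0,"dz": 0,"rx": 0,"ry": 0,"rz": 0},{"dx": 0,"dy": 0,"dz": 0,"rx": 0,"ry": 0,"rz": 0}])

```text
t: 12.9
tcp_pos: [0.5069, -0.1962, 0.2636]
tool_rot: [0.691, 0.723, 0.0, -0.0]
force: [-0.0, 0.4, -0.9]
finger_gap: 0.998
gripper_force: 0.0
```

Run:
```python
from h import *
c=cam('wrist');im=cams.snapshot('wrist')
cv2.imwrite('pics/w2.png',im[:,:,::-1])
print(proj(c,[[.5057,-.1979,.138],[.5057,-.1979,.093],[.5081,-.268,.088],[.5017,-.1259,.088]]))
```

```text
[[315.90425668 195.2430359 ]
 [316.10488094 183.12784057]
 [315.49478356 249.83319649]
 [315.14174138 103.49468546]]
```

View pics/w2.png

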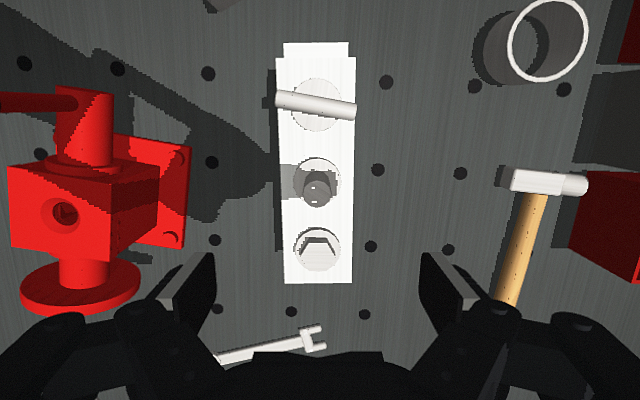

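The pin handle top is at (316,195), as predicted, and its neighbours are clear. Descending to grip.

move_arm(targets=[{"dx": -0.04,"dy": -0.07,"dz": -1,"rx": 0,"ry": 0,"rz": 0},{"dx": 0,"dy": 0,"dz": -1,"rx": 0,"ry": 0,"rz": 0},{"dx": 0,"dy": 0,"dz": -1,"rx": 0,"ry": 0,"rz": 0},{"dx": 0,"dy": 0,"dz": -1,"rx": 0,"ry": 0,"rz": 0},{"dx": 0,"dy": 0,"dz": -1,"rx": 0,"ry": 0,"rz": 0},{"dx": 0,"dy": 0,"dz": -0.8,"rx": 0,"ry": 0,"rz": 0},{"dx": 0,"dy": 0,"dz": -0.5,"rx": 0,"ry": 0,"rz": 0},{"dx": 0,"dy": 0,"dz": -0.2,"rx": 0,"ry": 0,"rz": 0},{"dx": 0,"dy": 0,"dz": 0,"rx": 0,"ry": 0,"rz": 0},{"dx": 0,"dy": 0,"dz": 0,"rx": 0,"ry": 0,"rz": 0}])

```text
t: 14.2
tcp_pos: [0.5062, -0.1994, 0.1018]
tool_rot: [0.691, 0.723, 0.0, 0.001]
force: [0.2, -0.4, 0.7]
finger_gap: 1.001
gripper_force: 0.0
```

move_arm(targets=[{"dx": 0,"dy": 0,"dz": 0,"rx": 0,"ry": 0,"rz": 0},{"dx": 0,"dy": 0,"dz": 0,"rx": 0,"ry": 0,"rz": 0},{"dx": 0,"dy": 0,"dz": 0,"rx": 0,"ry": 0,"rz": 0},{"dx": 0,"dy": 0,"dz": 0,"rx": 0,"ry": 0,"rz": 0},{"dx": 0,"dy": 0,"dz": 0,"rx": 0,"ry": 0,"rz": 0},{"dx": 0,"dy": 0,"dz": 0,"rx": 0,"ry": 0,"rz": 0},{"dx": 0,"dy": 0,"dz": 0,"rx": 0,"ry": 0,"rz": 0},{"dx": 0,"dy": 0,"dz": 0,"rx": 0,"ry": 0,"rz": 0},{"dx": 0,"dy": 0,"dz": 0,"rx": 0,"ry": 0,"rz": 0},{"dx": 0,"dy": 0,"dz": 0,"rx": 0,"ry": 0,"rz": 0}], claw=0, newtons=60)

```text
t: 15.45
tcp_pos: [0.506, -0.1993, 0.1014]
tool_rot: [0.691, 0.723, 0.0, 0.0]
force: [0.2, 1.3, 4.2]
finger_gap: 0.264
gripper_force: 58.6
```

move_arm(targets=[{"dx": 0,"dy": 0,"dz": 0.5,"rx": 0,"ry": 0,"rz": 0},{"dx": 0,"dy": 0,"dz": 1,"rx": 0,"ry": 0,"rz": 0},{"dx": 0,"dy": 0,"dz": 1,"rx": 0,"ry": 0,"rz": 0},{"dx": 0,"dy": 0,"dz": 1,"rx": 0,"ry": 0,"rz": 0},{"dx": 0,"dy": 0,"dz": 1,"rx": 0,"ry": 0,"rz": 0},{"dx": 0,"dy": 0.3,"dz": 1,"rx": 0,"ry": 0,"rz": 0},{"dx": 0.1,"dy": 0.8,"dz": 0.6,"rx": 0,"ry": 0,"rz": 0},{"dx": 0.2,"dy": 1,"dz": 0,"rx": 0,"ry": 0,"rz": 0},{"dx": 0.2,"dy": 1,"dz": 0,"rx": 0,"ry": 0,"rz": 0},{"dx": 0.2,"dy": 1,"dz": 0,"rx": 0,"ry": 0,"rz": 0}])

```text
t: 16.7
tcp_pos: [0.5223, -0.0944, 0.253]
tool_rot: [0.691, 0.723, -0.0, -0.001]
force: [0.6, 0.2, -3.0]
finger_gap: 0.265
gripper_force: 59.4
```

move_arm(targets=[{"dx": 0.15,"dy": 1,"dz": 0,"rx": 0,"ry": 0,"rz": 0},{"dx": 0.15,"dy": 1,"dz": 0,"rx": 0,"ry": 0,"rz": 0},{"dx": 0.15,"dy": 1,"dz": 0,"rx": 0,"ry": 0,"rz": 0},{"dx": 0.15,"dy": 1,"dz": 0,"rx": 0,"ry": 0,"rz": 0},{"dx": 0.15,"dy": 1,"dz": 0,"rx": 0,"ry": 0,"rz": 0},{"dx": 0.15,"dy": 1,"dz": 0,"rx": 0,"ry": 0,"rz": 0},{"dx": 0.15,"dy": 1,"dz": 0,"rx": 0,"ry": 0,"rz": 0},{"dx": 0.15,"dy": 1,"dz": 0,"rx": 0,"ry": 0,"rz": 0},{"dx": 0.15,"dy": 1,"dz": 0,"rx": 0,"ry": 0,"rz": 0},{"dx": 0.15,"dy": 1,"dz": 0,"rx": 0,"ry": 0,"rz": 0}])

```text
t: 17.95
tcp_pos: [0.5592, 0.1552, 0.2527]
tool_rot: [0.691, 0.723, -0.001, -0.001]
force: [0.2, -0.4, -1.4]
finger_gap: 0.264
gripper_force: 59.4
```

move_arm(targets=[{"dx": 0.15,"dy": 0.7,"dz": 0,"rx": 0,"ry": 0,"rz": 0},{"dx": 0.1,"dy": 0.5,"dz": 0,"rx": 0,"ry": 0,"rz": 0},{"dx": 0,"dy": 0,"dz": -0.4,"rx": 0,"ry": 0,"rz": 0},{"dx": 0,"dy": 0,"dz": -0.6,"rx": 0,"ry": 0,"rz": 0},{"dx": 0,"dy": 0,"dz": -0.5,"rx": 0,"ry": 0,"rz": 0},{"dx": 0,"dy": 0,"dz": -0.3,"rx": 0,"ry": 0,"rz": 0},{"dx": 0,"dy": 0,"dz": 0,"rx": 0,"ry": 0,"rz": 0},{"dx": 0,"dy": 0,"dz": 0,"rx": 0,"ry": 0,"rz": 0},{"dx": 0,"dy": 0,"dz": 0,"rx": 0,"ry": 0,"rz": 0},{"dx": 0,"dy": 0,"dz": 0,"rx": 0,"ry": 0,"rz": 0}])

```text
t: 19.2
tcp_pos: [0.5672, 0.1834, 0.209]
tool_rot: [0.691, 0.723, 0.0, 0.0]
force: [0.4, -0.5, -2.6]
finger_gap: 0.263
gripper_force: 59.4
```

Run:
```python
from h import *
a=cams.snapshot('scene')[200:300,350:483,::-1];b=cams.snapshot('side')[180:280,170:303,::-1]
cv2.imwrite('pics/i1.png',np.hstack([cv2.resize(i,(400,300),interpolation=2) for i in(a,b)]))
```

```text
(no output)
```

View pics/i1.png

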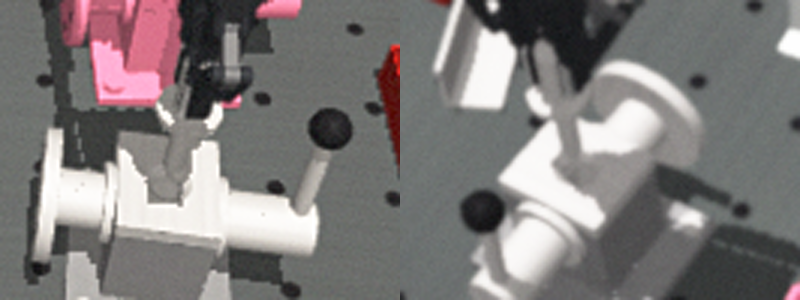

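The pin is upright over the bore, with its tip at about crop (168,185) scene and (570,165) side. Inserting gently.

move_arm(targets=[{"dx": -0.04,"dy": 0.1,"dz": -0.1,"rx": 0,"ry": 0,"rz": 0},{"dx": 0,"dy": 0,"dz": -0.2,"rx": 0,"ry": 0,"rz": 0},{"dx": 0,"dy": 0,"dz": -0.2,"rx": 0,"ry": 0,"rz": 0},{"dx": 0,"dy": 0,"dz": -0.2,"rx": 0,"ry": 0,"rz": 0},{"dx": 0,"dy": 0,"dz": -0.2,"rx": 0,"ry": 0,"rz": 0},{"dx": 0,"dy": 0,"dz": -0.2,"rx": 0,"ry": 0,"rz": 0},{"dx": 0,"dy": 0,"dz": -0.2,"rx": 0,"ry": 0,"rz": 0},{"dx": 0,"dy": 0,"dz": -0.2,"rx": 0,"ry": 0,"rz": 0},{"dx": 0,"dy": 0,"dz": -0.2,"rx": 0,"ry": 0,"rz": 0},{"dx": 0,"dy": 0,"dz": -0.1,"rx": 0,"ry": 0,"rz": 0}])

```text
t: 20.55
tcp_pos: [0.5658, 0.1858, 0.1631]
tool_rot: [0.691, 0.723, -0.0, -0.0]
force: [0.4, -0.7, -2.0]
finger_gap: 0.261
gripper_force: 59.4
```

move_arm(targets=[{"dx": 0,"dy": 0,"dz": -0.2,"rx": 0,"ry": 0,"rz": 0},{"dx": 0,"dy": 0,"dz": -0.2,"rx": 0,"ry": 0,"rz": 0},{"dx": 0,"dy": 0,"dz": -0.2,"rx": 0,"ry": 0,"rz": 0},{"dx": 0,"dy": 0,"dz": -0.2,"rx": 0,"ry": 0,"rz": 0},{"dx": 0,"dy": 0,"dz": -0.2,"rx": 0,"ry": 0,"rz": 0},{"dx": 0,"dy": 0,"dz": -0.2,"rx": 0,"ry": 0,"rz": 0},{"dx": 0,"dy": 0,"dz": -0.12,"rx": 0,"ry": 0,"rz": 0},{"dx": 0,"dy": 0,"dz": -0.05,"rx": 0,"ry": 0,"rz": 0},{"dx": 0,"dy": 0,"dz": 0,"rx": 0,"ry": 0,"rz": 0},{"dx": 0,"dy": 0,"dz": 0,"rx": 0,"ry": 0,"rz": 0}])

```text
t: 21.8
tcp_pos: [0.5661, 0.1859, 0.1295]
tool_rot: [0.691, 0.723, 0.0, 0.0]
force: [-0.1, 1.1, -2.4]
finger_gap: 0.261
gripper_force: 59.4
```

move_arm(targets=[{"dx": 0,"dy": 0,"dz": -0.04,"rx": 0,"ry": 0,"rz": 0},{"dx": 0,"dy": 0,"dz": -0.03,"rx": 0,"ry": 0,"rz": 0},{"dx": 0,"dy": 0,"dz": -0.02,"rx": 0,"ry": 0,"rz": 0},{"dx": 0,"dy": 0,"dz": -0.02,"rx": 0,"ry": 0,"rz": 0},{"dx": 0,"dy": 0,"dz": -0.02,"rx": 0,"ry": 0,"rz": 0},{"dx": 0,"dy": 0,"dz": 0,"rx": 0,"ry": 0,"rz": 0},{"dx": 0,"dy": 0,"dz": 0,"rx": 0,"ry": 0,"rz": 0},{"dx": 0,"dy": 0,"dz": 0,"rx": 0,"ry": 0,"rz": 0},{"dx": 0,"dy": 0,"dz": 0,"rx": 0,"ry": 0,"rz": 0},{"dx": 0,"dy": 0,"dz": 0,"rx": 0,"ry": 0,"rz": 0}])

```text
t: 23.05
tcp_pos: [0.566, 0.1858, 0.1263]
tool_rot: [0.691, 0.723, 0.0, 0.0]
force: [-0.5, -0.6, 4.0]
finger_gap: 0.262
gripper_force: 60.0
```

Contact shows: the vertical force went from −2.4 to +4 N, so the collar is seated. Releasing and rising.

move_arm(targets=[{"dx": 0,"dy": 0,"dz": 0,"rx": 0,"ry": 0,"rz": 0},{"dx": 0,"dy": 0,"dz": 0,"rx": 0,"ry": 0,"rz": 0},{"dx": 0,"dy": 0,"dz": 0,"rx": 0,"ry": 0,"rz": 0},{"dx": 0,"dy": 0,"dz": 0,"rx": 0,"ry": 0,"rz": 0},{"dx": 0,"dy": 0,"dz": 0.3,"rx": 0,"ry": 0,"rz": 0},{"dx": 0,"dy": 0,"dz": 0.8,"rx": 0,"ry": 0,"rz": 0},{"dx": 0,"dy": 0,"dz": 1,"rx": 0,"ry": 0,"rz": 0},{"dx": 0,"dy": 0,"dz": 1,"rx": 0,"ry": 0,"rz": 0},{"dx": 0,"dy": 0,"dz": 1,"rx": 0,"ry": 0,"rz": 0},{"dx": 0,"dy": 0,"dz": 1,"rx": 0,"ry": 0,"rz": 0}], claw=100)

```text
t: 24.3
tcp_pos: [0.5659, 0.1859, 0.255]
tool_rot: [0.691, 0.723, 0.0, 0.0]
force: [-0.0, 0.8, 0.5]
finger_gap: 1.001
gripper_force: 0.0
```

Run:
```python
from h import *
a=cams.snapshot('scene')[200:300,350:483,::-1];b=cams.snapshot('side')[180:280,170:303,::-1]
cv2.imwrite('pics/f1.png',np.hstack([cv2.resize(i,(400,300),interpolation=2) for i in(a,b)]))
P=[[.566,.186,.118],[.566,.186,.163]];print(proj(cam('scene'),P),proj(cam('side'),P))
```

```text
[[406.34869847 257.8704891 ]
 [409.92384907 245.46842793]] [[226.68182924 234.06579619]
 [223.87919126 221.76842607]]
```

View pics/f1.png

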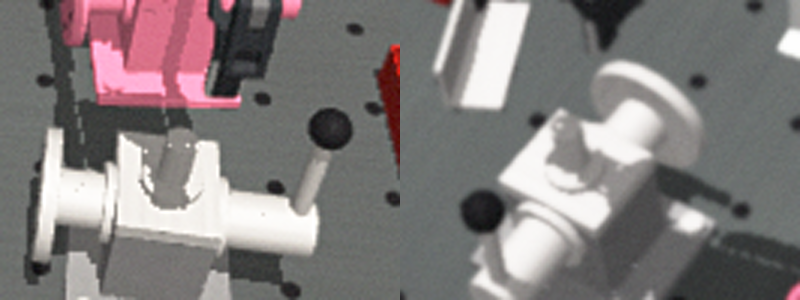

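The pin's collar lies on the housing top. The handle top is at crop (181,133) scene and (564,122) side, matching the seated prediction, and the lever is upright. The gripper is clear, so I hand in.

```bash
python3 -c "
from station import order
print(order.sign_off())"
```

```text
the job is handed in; nothing more can be done
None
```

The white headstock's lever stands upright to within about 3°, the plain-handled pin is seated through bore and shaft with its collar on the housing, and I released it and handed the job in at about 24 s.

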